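Refit the adjusting knob on the leather splitter and wind its roller down

TASK

The adjusting knob was taken off the leather splitter for cleaning. Pick it up, put it back on the keyed spindle - press only lightly and turn it slowly clockwise until it drops over the key and sits fully home - then turn the knob clockwise as far as it goes, so that the pressure roller is fully down, and let go. Do not force it down on the spindle, and leave the things lying around where they are.

Things in the scene. Friction and masses are not known exactly. Their poses are not given: they have to be found in the camera images.
- knob_center (a point): Loose adjusting knob, upright on the bench: black ribbed head (44 mm dia, 17 mm high) above a bright hub (34 mm dia, 28 mm high), 45 mm high in all, about 120 g. This point: on its axis, 22.5 mm above the underside; the middle of the head, where to grip, is 14 mm higher. z up. A raised bright mark on the top's rim lies at its -x side; at the start it points to the robot within 0.8 rad.
- keyway (a point): Mouth of the knob's keyway, in its underside, 10.5 mm from its axis on the -x side (below the mark on top). The bore in the underside is 15.8 mm dia and 28 mm deep; the keyway, 6.2 mm wide and out to 12.5 mm from the axis, runs the whole depth, so the knob has about 0.1 to 0.15 rad of play on the key. Axes as the knob's.
- seat (a point): Centre of the flat seat (35 mm dia) on the fixed leather splitter, a grey casting (150 mm wide in y) on a wooden block (104 x 164 x 50 mm), with a steel pressure roller under its bridge; front -x, left +y, z up. It is 156 mm above the bench. Home: knob underside on this seat, knob centre 22.5 mm above this point. Two 8 mm guide rods 44 mm left and right of it reach at most 2 mm above it.
- spindle_tip (a point): Top of the steel spindle that stands up 25 mm from the seat, 14 mm dia, the top 5 mm tapering to 9 mm. A 5 mm wide key on its side, out to 11 mm from the axis, reaches up to 14 mm above the seat: the hub lands on it there and drops 14 mm when keyway and key are in line (0.08 rad). The key's direction is not measured: at the start it is within 0.65 rad of -x. Axes fixed to the casting.
- end_mark (a point): Small steel mark on the bridge, 28 mm to the left (+y) of the spindle. Clockwise from above, spindle and knob turn to a solid stop where the knob's mark points at it (within 0.1 rad); the roller is then at its lowest. The spindle turns stiffly (0.12 N m) and stays where left; pressing hard drags it round. Over 30 N between knob and splitter before the knob has dropped is forcing it.
- last_jack: The black cobbler's jack bolted to the bench, an obstacle between the robot's start and the splitter: its base is 170 x 150 mm, its post and level arm reach 265 mm above the bench, and the arm ends in a round orange pad (95 mm dia) about 150 mm nearer the robot than the post (along -x). Origin under its post, 60 mm below the bench top. Pass above or in front of it.
- acrylic_bin: The clear acrylic bin of sole sheets, fixed behind the place of splitter and knob: 265 mm deep (x) and 350 mm wide (y), 235 mm high with its lid shut. Origin under its centre. Keep the gripper and the wrist on the robot's side of it.
- heel_block_1: A loose leather and rubber heel block, 72 x 65 x 16 mm, left of the splitter; origin under its centre. To be left alone.
- sanding_disc: A loose round black sanding pad, 61 mm diameter, 10 mm high, on the bench left of the splitter, behind the heel block; origin under its centre. To be left alone.
- spool: A loose upright spool of black thread, 41 mm diameter, 50 mm high, on the bench behind the splitter; origin under its centre. To be left alone.
Mind the look-alikes: they are no part of the job. What is shaped like the part that bears knob_center but yellow is not meant.

How it is judged (in metres and radians):
On the way:
1. the knob has dropped over the key and sits fully home on the seat (z of knob_center in the frame of seat between 0.019 and 0.025 m and horizontal distance between knob_center and seat below 0.003 m and angle between knob_center's own z axis and vertical below 0.08 rad), for 0.2 s.
At the end, for the whole second after the job is handed in: The knob sits fully home on the seat (underside within 2.5 mm of it, axis within 3 mm of the spindle's, upright to 0.08 rad), is turned clockwise to the stop (its mark points to the splitter's left side to within 0.2 rad) and let go (all of step 1 and angle between the x axis of knob_center and the y axis of seat, either way round below 0.2 rad); the robot touches nothing.
It fails at once if the knob is forced: more than 30 N between knob and splitter while the knob has not yet dropped over the key (7.5 mm or more above home) (contact force between knob and splitter above 30 N and z of knob_center in the frame of seat above 0.03 m).
It fails at once if a bystander is moved by more than 20 mm (distance of any of heel_block_1, sanding_disc, spool from where it was at the start of the episode above 0.02 m).
It also fails if it takes over 72 s, if anything falls off the work surface, if the arm or the gripper's body presses on something with over 40 N, if the wrist force passes 120 N, or if a joint passes its speed limit or range.

ROBOT

A 6-joint arm with a two-finger parallel gripper is mounted at the origin on a cart in front of the work surface, level with it; the furniture and walls round the work are solid. World frame = base frame: x ahead of the robot, y to its left, z up, the work surface at z = 0. Lengths are in m, angles in degrees, forces in N, time in s.
With the tool pointing down it reaches from about 0.4 to 0.825 m from the base axis. Payload 7 kg.
Tool frame: the origin (TCP) lies at the very end of the fingers, on their centre line; the grasp point (between the pads) lies 19 mm behind it (r.hold_point_z is the distance from the TCP to the grasp point, in m); z points along the fingers, y is the line along which they close (so a half turn about z gives the same grasp; the last joint's range is limited). The gripper opens to 88 mm and grips with 3 to 60 N. Pads are 19 mm wide; open, the fingers measure 130 mm over their backs; the gripper's body (78 mm by 193 mm) begins 47 mm behind the grasp point.
Start: joints at [-49.383, 20.546, 0.682, 0, -70.136, -16.507], TCP at [0.276, -0.616, 0.187] pointing down, gripper open.
Joint ranges: [-176.03, 176.03], [-82.01, 121.73], [-58.28, 71.71], [-173.87, 95.51], [-174.79, -0.11], [-173.66, 173.66]. Speed limits (degrees/s): [136.94, 136.94, 172.46, 180, 180, 180].

INTERFACE

Orientations are given as [roll, pitch, yaw] about the fixed x, y, z axes, in that order (R = Rz(yaw) Ry(pitch) Rx(roll)).
In Python, from plant import telemetry, vision, workorder, r gives the robot as it stands.
- The arm moves only by the tool move_arm, never from a script. Its argument "plan" is a list of rows, each a list of 7 numbers: the opening, from -1 (shut) to 1 (fully open), so that 0 is half open, then the shift along the world's x, y, z in m, then the turn, a rotation vector about the world's x, y, z in degrees. In form: [[fingers, dx, dy, dz, ax, ay, az], ...]. A call has 1 to 20 rows; each row shifts and turns the commanded pose from where the row before left it; what a row does not reach is not made up. A row lasts 1/8 s, in which the tool goes at most 62.5 mm and 10.7 degrees, less where a joint would pass 70% of its speed; a pose out of reach is approached as far as the arm can. A call is refused whole if a number of a shift passes 0.0625 or a number of a turn 10.7, either way. A call with a gripper value outside its range is refused whole. The fingers move at their own pace and stop on an object; "force" is the grip in N (left out, the last holds). Time passes only in rows, so rows that do not move let the fingers close. It gives the time, the measured TCP pose, the force, the opening and the grip force at its end, in the units of the state.
- telemetry.get_state(): the state, without advancing time (a new reading comes with each control period).
- vision.capture(name): name is "scene" or "top" or "wrist"; returns a dict with "img" (480x640x3 uint8, red, green, blue), "depth" (480x640 float32, m along the optical axis (not along the pixel's ray), 0 where there is no reading), "intrinsics" (3x3 intrinsics, pixels), "R" (3x3) and "t" (3): a world point X has camera coordinates R X + t. Camera axes: x right, y down, z forward; pixel columns grow to the right and rows downward; lengths in m; the calibration is good to about 2 mm. A picture is of the moment at which its call begins.
- workorder.close_job(): hands the job in; it is judged then, once.
The state is a dict: "time_s": time; "joints": joint angles; "qd": joint speeds; "joint_torque": joint torques, N m; "tcp_pos": TCP position; "eef_rot": TCP orientation; "contact_force": force on the tool from outside, world axes, zero at the start; "moment": the same for the moment, N m; "gripper_width": finger opening in m; "gripper_force": force on a finger pad.
Only numpy, scipy, OpenCV 4.12 (cv2) and the standard library are available. Lean on these libraries where they do the work, as an engineer would, in place of code of your own. Each camera call takes 0.05 s, during which the arm holds its last target. There are 200 camera calls.

## Working session

There is one attempt and no reset: what is moved stays moved. The work goes in short steps, Python scripts to look and compute and a tool call to move; the robot and the scene stay as the last step left them, time stands still between calls to the robot, and variables do not carry over. Pictures are saved under pics/ and viewed, at most 10 in all, crops included, and the job is handed in when it is done.

Besides the shell and the picture viewer there is one more tool, called after "Call:" as name(argument=value, ...) on one line, values as JSON. move_arm: Moves the arm, as the interface text tells. Its arguments: {"type":"object","properties":{"plan":{"type":"array"},"force":{"type":"number"}},"required":["plan"]}

```bash
mkdir -p pics; ls; cat > h.py <<'E'
import numpy as np, cv2
from plant import telemetry, vision, workorder, r
def cap(n):
    return vision.capture(n)
def pts(c):
    h,w=c['depth'].shape; u,v=np.meshgrid(np.arange(w),np.arange(h))
    d=c['depth']; P=np.stack([u*d,v*d,d],-1)@np.linalg.inv(c['intrinsics']).T
    return (P-c['t'])@c['R']
def ray(c,u,v,z):
    o=-c['R'].T@c['t']; d=c['R'].T@np.linalg.inv(c['intrinsics'])@np.array([u,v,1.])
    return o+d*(z-o[2])/d[2]
def proj(c,X):
    p=c['intrinsics']@(c['R']@np.array(X)+c['t']); return p[:2]/p[2]
def save(c,f,crop=None,s=1):
    im=c['img'][...,::-1]
    if crop: im=im[crop[1]:crop[3],crop[0]:crop[2]]
    cv2.imwrite('pics/'+f,cv2.resize(im,None,fx=s,fy=s,interpolation=cv2.INTER_CUBIC))
E
python3 - <<'E'
from h import *
import pickle
for n in ['scene','top']:
    c=cap(n); save(c,n+'0.png'); pickle.dump(c,open(n+'0.pkl','wb')); print(n,c['intrinsics'][0,0],-c['R'].T@c['t'],c['R'][2])
print(telemetry.get_state())
E
```

```text
pics
scene 572.1084753603845 [0.44939676 0.84201805 0.71801129] [ 0.10071625 -0.84613223 -0.52337031]
top 480.7392610111023 [ 0.39417322 -0.14448469  0.99718418] [ 0.17513648 -0.01967724 -0.98434751]
{'time_s': 0.1, 'joints': array([-4.93839195e+01,  2.05872694e+01,  6.38131711e-01, -1.63397012e-02,
       -7.01367759e+01, -1.65062833e+01]), 'qd': array([-0.08884946, -0.08578985,  0.13190245,  0.05063583,  0.05037472,
        0.08098445]), 'joint_torque': array([-7.78753019e-05, -5.84162915e+01,  2.93749648e+01,  7.01540440e+00,
        1.02045995e-02, -5.83468932e-05]), 'tcp_pos': array([ 0.2754726 , -0.61567439,  0.18651475]), 'eef_rot': array([ 1.79913262e+02, -9.68374633e-03, -1.55895759e+02]), 'contact_force': array([ 0.58877706, -0.29586192, -0.47390456]), 'moment': array([-0.00787069,  0.00614661, -0.05850612]), 'gripper_force': 0.0, 'gripper_width': 0.08746689793326429}
```

View pics/scene0.png

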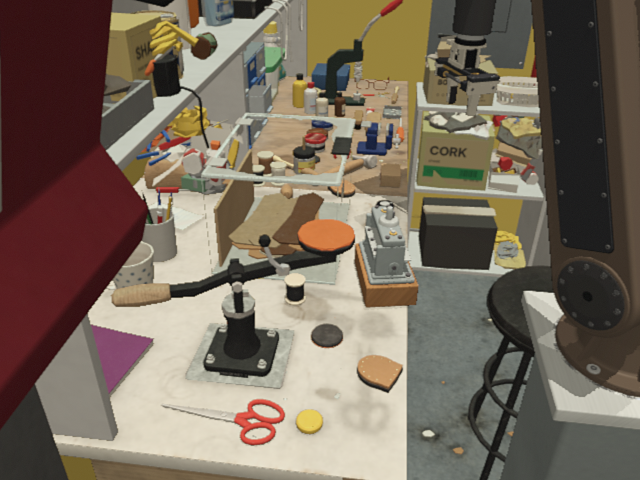

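View pics/top0.png

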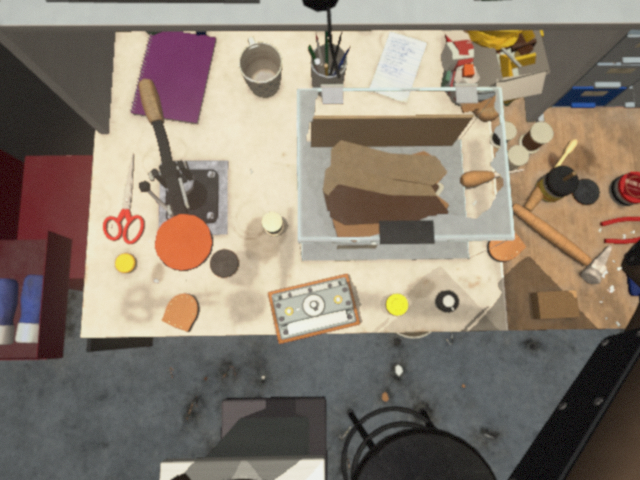

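The scene view shows the splitter at about (387,245), with the knob hidden behind the arm or splitter. The top view shows the splitter at (314,305), the yellow look-alike at (397,304), a black candidate knob at (447,300) and the jack pad at (184,242).

```bash
python3 - <<'E'
from h import *
import pickle
c=pickle.load(open('top0.pkl','rb'))
a=c['img'][265:350,255:375]; b=c['img'][265:350,375:495]
im=np.vstack([cv2.resize(np.hstack([a[:, :],b]),None,fx=3.3,fy=3.3,interpolation=cv2.INTER_CUBIC)])
cv2.imwrite('pics/crop1.png',im[...,::-1])
P=pts(c)
for u,v,z in [(314,305,.18),(447,300,.045),(397,304,.045),(184,242,.265),(273,223,.05),(225,263,.01),(182,312,.016)]: print(u,v,P[v,u].round(3),ray(c,u,v,z).round(3))
print(P[300:304:3,435:460:3].round(3)[:,:,2])
E
```

```text
314 305 [ 0.437 -0.144  0.181] [ 0.437 -0.144  0.18 ]
447 300 [ 0.45  -0.408  0.043] [ 0.45  -0.407  0.045]
397 304 [ 0.443 -0.308  0.044] [ 0.443 -0.308  0.045]
184 242 [0.537 0.063 0.237] [0.532 0.055 0.265]
273 223 [ 0.609 -0.063  0.05 ] [ 0.609 -0.063  0.05 ]
225 263 [0.535 0.039 0.009] [0.535 0.039 0.01 ]
182 312 [0.435 0.122 0.016] [0.435 0.122 0.016]
[[ 0.006  0.043  0.044  0.044  0.043  0.046  0.046  0.045  0.043]
 [ 0.004  0.043  0.044  0.042  0.045  0.045  0.046  0.045 -0.002]]
```

View pics/crop1.png

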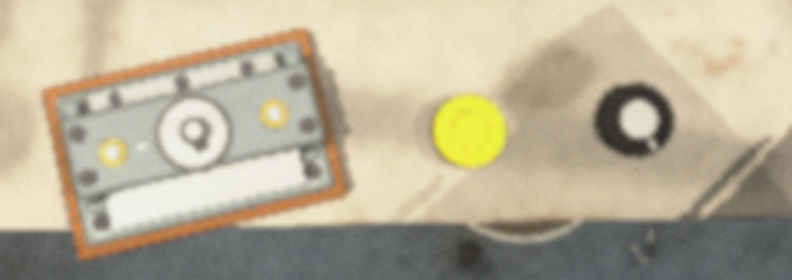

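The crop shows the knob's black head at crop (634,120) with its bright mark at (655,147), lower right. The spindle is at (193,130), with a key-like dot at (203,148). Next I'll get the bin's front edge and move over the knob for a close look.

```bash
python3 - <<'E'
from h import *
import pickle
c=pickle.load(open('top0.pkl','rb'))
for u,v in [(300,241),(345,243),(510,235),(500,235)]: print('bin',ray(c,u,v,.235).round(3))
P=pts(c)
# wood block edges: orange mask
im=cv2.cvtColor(c['img'],cv2.COLOR_RGB2HSV); m=((im[...,0]<15)&(im[...,1]>110)).astype(np.uint8); m[:270]=0;m[345:]=0;m[:,:262]=0;m[:,365:]=0
p=np.argwhere(m)[:,::-1].astype(np.float32); q=np.array([ray(c,u,v,.05)[:2] for u,v in p],np.float32); print('block',cv2.minAreaRect(q))
s=telemetry.get_state(); print(s['tcp_pos'])
w=cap('wrist'); Rt=__import__('scipy.spatial.transform',fromlist=['Rotation']).Rotation.from_euler('xyz',s['eef_rot'],degrees=True).as_matrix()
o=-w['R'].T@w['t']; print('cam in tool',Rt.T@(o-s['tcp_pos']),'axis',Rt.T@w['R'][2],'x',Rt.T@w['R'][0],w['intrinsics'][0,0])
E
```

```text
bin [ 0.537 -0.123  0.235]
bin [ 0.533 -0.195  0.235]
bin [ 0.542 -0.464  0.235]
bin [ 0.543 -0.448  0.235]
block ((0.437997043132782, -0.1426984965801239), (0.10202477127313614, 0.16198080778121948), 12.312576293945312)
[ 0.2754726  -0.61567439  0.18651475]
cam in tool [ 0.06686896  0.00020656 -0.19803316] axis [-2.49650070e-01  7.28367985e-04  9.68335847e-01] x [ 1.39118807e-03  9.99998955e-01 -3.93517421e-04] 353.15290891056907
```

Call:
move_arm(plan=[[0.3,0,0.02,0.05,0,0,0],[0.3,0.018,0.05,0.05,0,0,0],[0.3,0.018,0.05,0.01,0,0,0],[0.3,0.018,0.05,0,0,0,-2],[0.3,0.018,0.05,0,0,0,-2],[0.3,0.018,0.05,0,0,0,0],[0.3,0.018,0.05,0,0,0,0],[0.3,0.018,0.05,0,0,0,0],[0.3,0.018,0.05,0,0,0,0],[0.3,0.018,0.05,0,0,0,0],[0.3,0.018,0.05,0,0,0,0],[0.3,0,0,0,0,0,0],[0.3,0,0,0,0,0,0],[0.3,0,0,0,0,0,0]])

```text
time_s: 1.9
tcp_pos: [0.4528, -0.1041, 0.2902]
eef_rot: [-180.0, -0.0, -160.0]
contact_force: [-0.6, 0.3, -0.2]
gripper_width: 0.0572
gripper_force: 0.0
```

```bash
python3 - <<'E'
from h import *
import pickle
c=cap('wrist'); pickle.dump(c,open('w1.pkl','wb')); s=telemetry.get_state(); print(s['tcp_pos'],s['eef_rot'],s['gripper_width'])
p=proj(c,[.437,-.143,.17]); print(p,proj(c,[.537,-.143,.17]),proj(c,[.437,-.043,.17]))
u,v=p.astype(int); x0=max(u-130,0);y0=max(v-100,0); print(x0,y0); save(c,'w1.png',(x0,y0,x0+260,y0+200),3)
E
```

```text
[ 0.45281853 -0.10415173  0.29020592] [-1.79998467e+02  3.35459473e-04 -1.59974991e+02] 0.057108694123090546
[286.31034055 194.88670957] [253.10791771 292.20740685] [388.83421615 232.15446475]
156 94
```

View pics/w1.png

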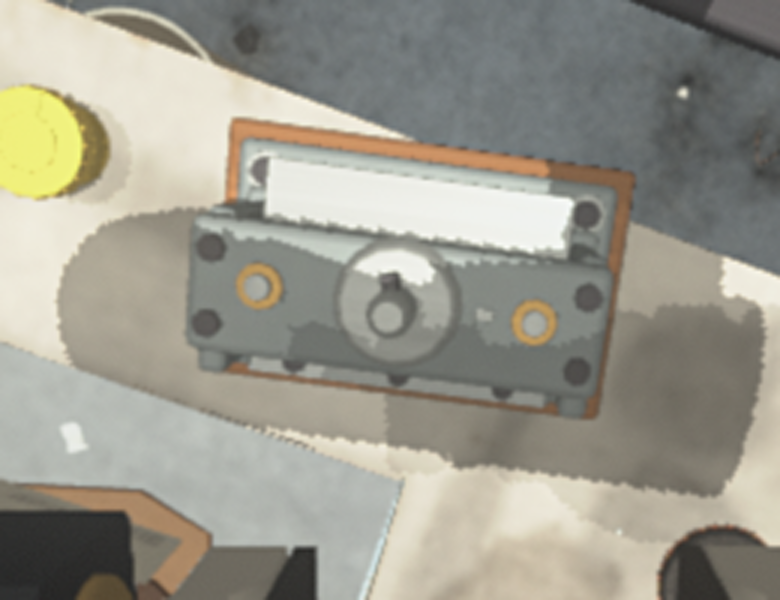

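The wrist view shows the seat disc centred at crop (398,299) and the spindle tip at (388,314). The key block is at (390,281), the rods at (257,287) and (535,322), and the end mark at (484,315).

```bash
python3 - <<'E'
from h import *
import pickle
c=pickle.load(open('w1.pkl','rb'))
f=lambda u,v,z: ray(c,156+u/3,94+v/3,z)
seat=f(398,299,.156); print('seat',seat,'tip',f(388,314,.181),'mid rods',(f(257,287,.158)+f(535,322,.158))/2, 'mark',f(484,315,.157))
d=f(535,322,.158)-f(257,287,.158); print('yaw y-dir',np.degrees(np.arctan2(d[1],d[0])),np.linalg.norm(d))
for uv in [(390,274),(390,281),(388,285)]:
  k=f(*uv,.17)-(f(388,314,.181)+seat)/2; print('key',np.degrees(np.arctan2(k[1],k[0])),np.linalg.norm(k))
E
```

```text
seat [ 0.43722902 -0.14200445  0.156     ] tip [ 0.43877913 -0.1421832   0.181     ] mid rods [ 0.43873578 -0.14177002  0.158     ] mark [ 0.43255791 -0.11506432  0.157     ]
yaw y-dir 102.92856095013511 0.08698981725562967
key -156.53445848435317 0.009912834945080676
key -155.25602506221708 0.007879054383306633
key -149.0265469104431 0.006808694540187078
```

Call:
move_arm(plan=[[0.3,0,-0.05,0,0,0,0],[0.3,0,-0.05,0,0,0,0],[0.3,0,-0.05,-0.03,0,0,0],[0.3,0,-0.05,-0.04,0,0,0],[0.3,0,-0.05,-0.04,0,0,0],[0.3,0,-0.05,-0.03,0,0,0],[0.3,0,0,0,0,0,0],[0.3,0,0,0,0,0,0],[0.3,0,0,0,0,0,0]])

```text
time_s: 3.08
tcp_pos: [0.4535, -0.4007, 0.1534]
eef_rot: [-179.9, 0.1, -159.9]
contact_force: [-1.0, 0.1, -0.5]
gripper_width: 0.057
gripper_force: 0.0
```

```bash
python3 - <<'E'
from h import *
import pickle
c=cap('wrist'); pickle.dump(c,open('w2.pkl','wb')); s=telemetry.get_state(); print(s['tcp_pos'],s['eef_rot'],s['gripper_width'])
p=proj(c,[.45,-.408,.045]); u,v=p.astype(int); x0=min(max(u-100,0),440);y0=min(max(v-75,0),330); print(p,x0,y0); save(c,'w2.png',(x0,y0,x0+200,y0+150),4)
E
```

```text
[ 0.45371892 -0.40048232  0.15353254] [-1.79907319e+02  9.60786318e-02 -1.59843073e+02] 0.05681610521696544
[314.72440186 221.63676166] 214 146
```

View pics/w2.png

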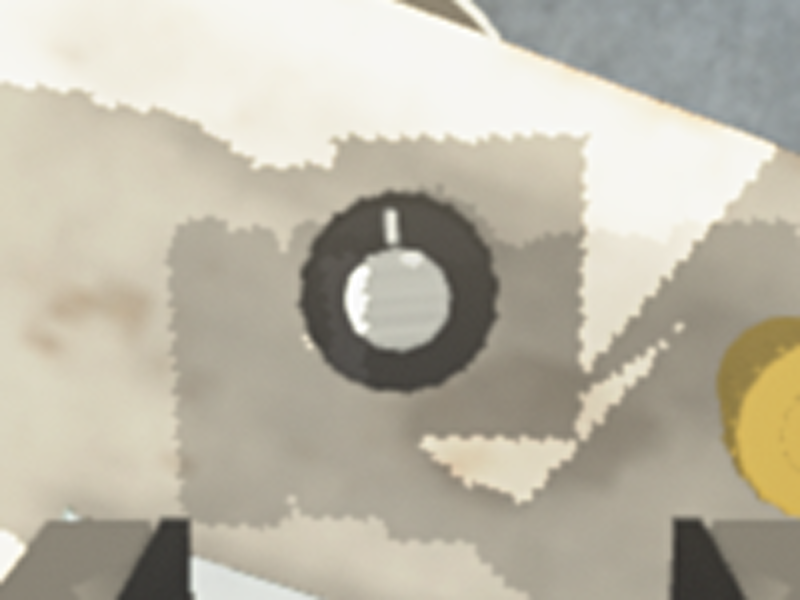

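The close view shows the knob's top centred at crop (398,299), with the bright mark at (391,226).

```bash
python3 - <<'E'
from h import *
import pickle
c=pickle.load(open('w2.pkl','rb')); s=telemetry.get_state()
f=lambda u,v,z: ray(c,214+u/4,146+v/4,z)
for z in (.045,):
  k=f(399,298,z); m=f(391,226,z)-k; print(k,np.degrees(np.arctan2(m[1],m[0])),np.linalg.norm(m)); print('move',k-s['tcp_pos'])
E
```

```text
[ 0.44933695 -0.40915543  0.045     ] -153.862552605042 0.016041139029978484
move [-0.00438197 -0.00867311 -0.10853254]
```

Call:
move_arm(plan=[[0.3,-0.004,-0.009,0,0,0,-6],[0.3,0,0,-0.04,0,0,-6],[0.3,0,0,-0.04,0,0,0],[0.3,0,0,-0.03,0,0,0],[0.3,0,0,-0.02,0,0,0],[0.3,0,0,-0.006,0,0,0],[0.3,0,0,0,0,0,0],[0.3,0,0,0,0,0,0],[-0.5,0,0,0,0,0,0],[-0.5,0,0,0,0,0,0],[-0.5,0,0,0,0,0,0],[-0.5,0,0,0,0,0,0],[-0.5,0,0,0,0,0,0]], force=20)

```text
time_s: 4.75
tcp_pos: [0.4491, -0.4099, 0.0161]
eef_rot: [180.0, -0.0, -171.9]
contact_force: [0.4, 0.4, 0.1]
gripper_width: 0.0222
gripper_force: 0.0
```

```bash
python3 - <<'E'
from h import *
c=cap('wrist'); save(c,'w3.png'); print(r.hold_point_z, telemetry.get_state()['gripper_width'], proj(c,[.4493,-.409,.045]))
E
```

```text
0.0188 0.022040753893826977 [322.34214462 286.40877985]
```

View pics/w3.png

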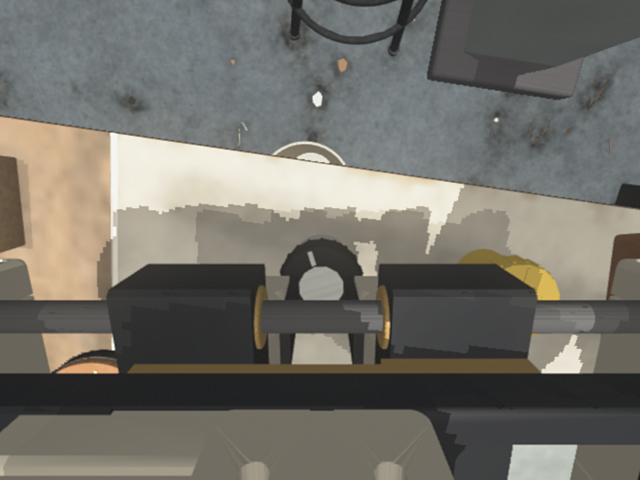

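The knob is still upright at (321,283), on the predicted axis, but the fingers closed to 22 mm without holding it. I'll use depth to see where the finger tips are in the tool frame.

```bash
python3 - <<'E'
from h import *
from scipy.spatial.transform import Rotation as Ro
import pickle
def tool(P,s): return (P-s['tcp_pos'])@Ro.from_euler('xyz',s['eef_rot'],degrees=True).as_matrix()
s=telemetry.get_state(); c=cap('wrist'); T=tool(pts(c),s)*1000
for v in (255,275,285,297,315,340,355):
  print(v,[(u,*T[v,u].round().astype(int)) for u in (200,262,270,282,300,321,345,360,372,385,450)])
c=cap('top'); save(c,'t2.png',(375,240,520,350),5); P=pts(c)
print(s['joints'].round(1))
E
```

```text
255 [(200, np.int64(3), np.int64(-76), np.int64(16)), (262, np.int64(3), np.int64(-37), np.int64(15)), (270, np.int64(3), np.int64(-32), np.int64(16)), (282, np.int64(3), np.int64(-24), np.int64(15)), (300, np.int64(17), np.int64(-10), np.int64(-30)), (321, np.int64(17), np.int64(0), np.int64(-31)), (345, np.int64(16), np.int64(12), np.int64(-29)), (360, np.int64(3), np.int64(25), np.int64(16)), (372, np.int64(3), np.int64(32), np.int64(16)), (385, np.int64(3), np.int64(40), np.int64(16)), (450, np.int64(3), np.int64(81), np.int64(15))]
275 [(200, np.int64(38), np.int64(-28), np.int64(-119)), (262, np.int64(37), np.int64(-14), np.int64(-116)), (270, np.int64(-10), np.int64(-33), np.int64(16)), (282, np.int64(6), np.int64(-19), np.int64(-30)), (300, np.int64(6), np.int64(-10), np.int64(-29)), (321, np.int64(6), np.int64(0), np.int64(-29)), (345, np.int64(6), np.int64(12), np.int64(-31)), (360, np.int64(6), np.int64(20), np.int64(-29)), (372, np.int64(-10), np.int64(33), np.int64(15)), (385, np.int64(39), np.int64(15), np.int64(-120)), (450, np.int64(39), np.int64(31), np.int64(-120))]
[... 2151 characters left out ...]
85, np.int64(25), np.int64(15), np.int64(-126)), (450, np.int64(27), np.int64(28), np.int64(-129))]
355 [(200, np.int64(24), np.int64(-26), np.int64(-130)), (262, np.int64(17), np.int64(-15), np.int64(-120)), (270, np.int64(9), np.int64(-15), np.int64(-107)), (282, np.int64(-4), np.int64(-14), np.int64(-86)), (300, np.int64(-68), np.int64(-14), np.int64(15)), (321, np.int64(-68), np.int64(0), np.int64(16)), (345, np.int64(-68), np.int64(16), np.int64(15)), (360, np.int64(-4), np.int64(14), np.int64(-86)), (372, np.int64(8), np.int64(15), np.int64(-105)), (385, np.int64(21), np.int64(15), np.int64(-125)), (450, np.int64(24), np.int64(28), np.int64(-130))]
[-24.   23.4 -19.8   0.  -46.8 -57.9]
```

View pics/t2.png

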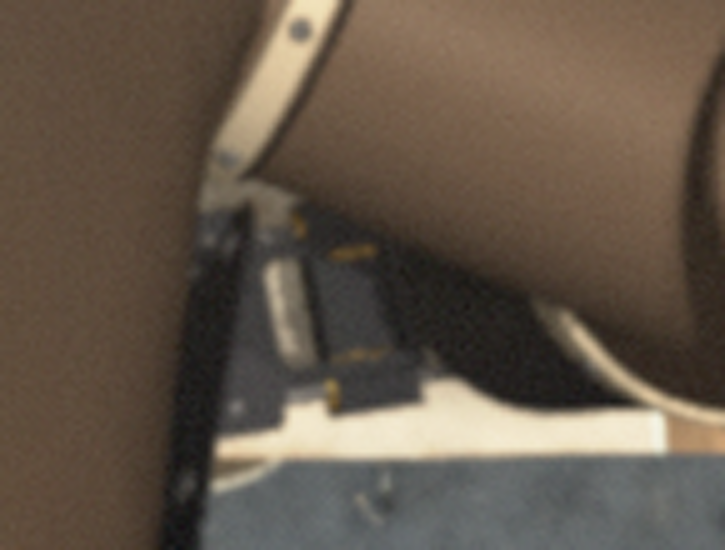

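The depth data puts the visible finger ends about 40 mm behind the reported TCP, just above the knob. I'll measure that offset properly before going lower.

```bash
python3 - <<'E'
from h import *
from scipy.spatial.transform import Rotation as Ro
import pickle
print([a for a in dir(r) if not a.startswith('__')])
s=telemetry.get_state()
def an(c,pos,yaw,tag):
  T=(pts(c)-pos)@Ro.from_euler('xyz',[180,0,yaw],degrees=True).as_matrix()*1000
  ok=(c['depth']>0)&(abs(T[...,0])<16)&(abs(T[...,1])<60)&(T[...,2]<-33)&(T[...,2]>-100)
  q=T[ok]
  for lo in range(-100,-30,5):
    b=q[(q[:,2]>=lo)&(q[:,2]<lo+5)]
    for sg in (-1,1):
      d=b[b[:,1]*sg>0]
      if len(d)>8: print(tag,lo,sg,len(d),np.percentile(d,[2,98],axis=0)[:,:2].round(1).tolist())
an(pickle.load(open('w2.pkl','rb')),np.array([.4537,-.4005,.1535]),-159.85,'w2')
an(cap('wrist'),s['tcp_pos'],s['eef_rot'][2],'w3')
E
```

```text
['Unreachable', 'hold_point_z']
w2 -100 -1 151 [[0.4, -32.6], [11.7, -31.5]]
w2 -100 1 166 [[0.5, 32.2], [11.6, 33.4]]
w2 -95 -1 138 [[-2.9, -32.2], [9.1, -31.5]]
w2 -95 1 133 [[-2.6, 32.3], [8.7, 33.0]]
w2 -90 -1 427 [[-6.6, -32.1], [5.2, -28.0]]
w2 -90 1 422 [[-6.4, 28.8], [5.0, 32.8]]
w2 -85 -1 105 [[-8.8, -31.5], [3.1, -27.8]]
w2 -85 1 112 [[-8.6, 28.6], [2.9, 32.8]]
w2 -80 -1 66 [[-9.1, -28.4], [0.3, -27.9]]
w2 -80 1 73 [[-8.9, 28.7], [0.4, 29.2]]
w2 -75 -1 95 [[-9.1, -44.4], [11.8, -27.9]]
w2 -75 1 89 [[-8.9, 28.7], [12.0, 45.2]]
w2 -70 -1 183 [[-8.8, -44.6], [11.8, -28.0]]
w2 -70 1 186 [[-8.8, 28.8], [12.0, 45.1]]
w2 -65 -1 230 [[-7.8, -43.4], [11.8, -28.1]]
w2 -65 1 220 [[-7.5, 28.8], [11.9, 44.2]]
w2 -60 -1 220 [[6.6, -43.6], [11.7, -28.1]]
w2 -60 1 219 [[6.4, 28.9], [11.8, 44.2]]
w2 -55 -1 183 [[3.9, -43.6], [11.7, -28.1]]
w2 -55 1 188 [[3.8, 28.8], [11.8, 44.4]]
w2 -50 -1 183 [[1.3, -43.4], [11.8, -28.1]]
w2 -50 1 177 [[1.7, 28.8], [11.8, 44.0]]
w2 -45 -1 83 [[-0.8, -42.0], [11.3, -28.1]]
w2 -45 1 87 [[-0.9, 28.8], [11.4, 42.6]]
w3 -100 -1 70 [[0.6, -14.8], [11.3, -14.2]]

[... 269 characters left out ...]
0, 11.3], [3.3, 14.6]]
w3 -80 -1 27 [[-9.3, -10.7], [0.1, -10.6]]
w3 -80 1 25 [[-9.7, 11.3], [0.6, 11.5]]
w3 -75 -1 35 [[-9.3, -19.8], [11.7, -10.6]]
w3 -75 1 35 [[-9.3, 11.3], [11.7, 20.4]]
w3 -70 -1 87 [[-8.9, -20.9], [11.7, -10.6]]
w3 -70 1 86 [[-8.1, 11.4], [11.5, 21.8]]
w3 -65 -1 149 [[5.9, -21.9], [11.5, -10.7]]
w3 -65 1 151 [[6.9, 11.5], [11.6, 22.4]]
w3 -60 -1 177 [[5.9, -22.6], [11.6, -10.7]]
w3 -60 1 166 [[5.8, 11.4], [11.6, 23.3]]
w3 -55 -1 126 [[7.1, -23.4], [11.6, -10.7]]
w3 -55 1 138 [[6.6, 11.5], [11.6, 24.1]]
w3 -50 -1 144 [[3.0, -24.3], [11.5, -10.7]]
w3 -50 1 133 [[3.1, 11.5], [11.6, 24.9]]
w3 -45 -1 57 [[-0.2, -24.1], [11.1, -10.7]]
w3 -45 1 62 [[-0.6, 11.4], [11.1, 25.4]]
```

The finger ends consistently sit 42 mm short of the reported TCP, so the true tip z is the reported z plus 0.042. The real tips are 13 mm above the knob. I'll open and lower by a further 40 mm in steps.

Call:
move_arm(plan=[[0.3,0,0,0.01,0,0,0],[0.3,0,0,0,0,0,0],[0.3,0,0,0,0,0,0],[0.3,0,0,0,0,0,0],[0.3,0,0,-0.015,0,0,0],[0.3,0,0,-0.015,0,0,0],[0.3,0,0,0,0,0,0]], force=20)

```text
time_s: 5.82
tcp_pos: [0.4476, -0.4091, -0.0062]
eef_rot: [179.9, -0.2, -171.9]
contact_force: [0.3, -0.2, 0.3]
gripper_width: 0.0569
gripper_force: 0.0
```

Call:
move_arm(plan=[[0.3,0,0,-0.01,0,0,0],[0.3,0,0,-0.01,0,0,0],[0.3,0,0,0,0,0,0],[-0.5,0,0,0,0,0,0],[-0.5,0,0,0,0,0,0],[-0.5,0,0,0,0,0,0],[-0.5,0,0,0,0,0,0]], force=20)

```text
time_s: 6.7
tcp_pos: [0.4494, -0.41, -0.0235]
eef_rot: [-180.0, 0.0, -171.9]
contact_force: [-0.1, 0.1, 1.4]
gripper_width: 0.0433
gripper_force: 20.0
```

The knob is gripped: width 43.3 mm, force 20 N. Next I'll lift it, carry it over the spindle and turn 14° counter-clockwise.

Call:
move_arm(plan=[[-0.5,0,0,0.02,0,0,0],[-0.5,0,0,0.05,0,0,0],[-0.5,0,0,0.05,0,0,0],[-0.5,0,0,0.05,0,0,0],[-0.5,0,0,0.045,0,0,0],[-0.5,-0.002,0.03,0,0,0,0],[-0.5,-0.002,0.05,0,0,0,7],[-0.5,-0.002,0.05,0,0,0,7],[-0.5,-0.002,0.05,0,0,0,0],[-0.5,-0.002,0.05,0,0,0,0],[-0.5,-0.001,0.038,0,0,0,0],[-0.5,0,0,0,0,0,0],[-0.5,0,0,0,0,0,0],[-0.5,0,0,0,0,0,0]], force=25)

```text
time_s: 8.45
tcp_pos: [0.438, -0.1425, 0.1909]
eef_rot: [180.0, -0.0, -158.0]
contact_force: [-0.3, 0.2, -0.8]
gripper_width: 0.0433
gripper_force: 25.0
```

```bash
python3 - <<'E'
from h import *
s=telemetry.get_state(); print(s['tcp_pos'],s['eef_rot'],s['gripper_width'],s['contact_force'],s['moment'])
c=cap('scene'); a=cap('wrist')
p=proj(c,[.438,-.142,.18]).astype(int); print(p)
A=cv2.resize(c['img'][p[1]-90:p[1]+50,p[0]-60:p[0]+60],None,fx=4,fy=4,interpolation=cv2.INTER_CUBIC)
B=cv2.resize(a['img'][200:340,250:330+70],None,fx=2,fy=2)
C=np.zeros((A.shape[0],B.shape[1],3),np.uint8); C[:B.shape[0]]=B
cv2.imwrite('pics/x4.png',np.hstack([A,C])[...,::-1])
E
```

```text
[ 0.43798368 -0.14254761  0.19094579] [ 1.79992768e+02 -2.25467068e-02 -1.57952114e+02] 0.04325603215290034 [-0.29976091  0.17445059 -0.81337993] [-0.03843845  0.00692558 -0.00528844]
[389 207]
```

View pics/x4.png

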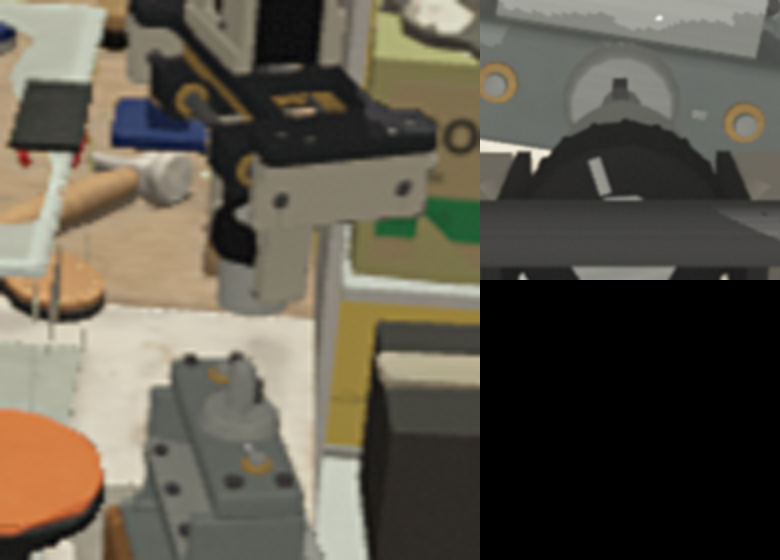

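The scene view shows the knob upright in the gripper directly above the spindle. The wrist crop shows the mark about 16° counter-clockwise of the key. I'll check the knob's centre with a circle fit.

```bash
python3 - <<'E'
from h import *
from scipy.optimize import least_squares
c=cap('wrist'); P=pts(c); s=telemetry.get_state()
g=cv2.cvtColor(c['img'],cv2.COLOR_RGB2GRAY)
reg=np.zeros(g.shape,bool); reg[235:302,270:375]=1
ok=reg&(P[...,2]>.24)&(P[...,2]<.275)&(np.hypot(P[...,0]-.438,P[...,1]+.1425)<.03)
zt=np.median(P[ok][:,2]); print('ztop',zt,ok.sum())
# front outline of head: topmost pixel in each column
e=[]
for u in range(288,340):
    v=np.flatnonzero(ok[:,u]); 
    if len(v): e.append(ray(c,u,v[0]-.5,zt)[:2])
e=np.array(e); f=least_squares(lambda q: np.hypot(*(e-q).T)-.0215,[.438,-.1425],loss='soft_l1',f_scale=.0005); print('knob',f.x,abs(f.fun).mean())
# seat disc/guide rods from this view
m=c['img'].astype(int); y=((m[...,0]-m[...,2]>45)).astype(np.uint8); y[300:]=0
n,l,st,ce=cv2.connectedComponentsWithStats(y)
for i in range(1,n):
    if 60<st[i,4]<600: print(st[i],ray(c,*ce[i],.156)[:2])
o=-c['R'].T@c['t']; print(o)
E
```

```text
ztop 0.25949326259306277 3113
knob [ 0.43335511 -0.14363663] 0.00023457058467634737
[248 231  21  20 200] [ 0.44685595 -0.18494003]
[372 252  20  19 183] [ 0.42834046 -0.1016547 ]
[ 0.37598701 -0.16750188  0.38894695]
```

```bash
python3 - <<'E'
from h import *
from scipy.optimize import least_squares
c=cap('wrist'); P=pts(c)
for zl in (.2425,.2445):
  reg=np.zeros(P.shape[:2],bool); reg[235:302,270:375]=1
  ok=reg&(P[...,2]>.235)&(P[...,2]<.275)&(np.hypot(P[...,0]-.438,P[...,1]+.1425)<.035)
  e=np.array([ray(c,u,np.flatnonzero(ok[:,u])[0]-.5,zl)[:2] for u in range(290,338)])
  f=least_squares(lambda q: np.hypot(*(e-q).T)-.022,[.438,-.1425],loss='soft_l1',f_scale=.0005); print('knob',f.x)
# mark and bright centre on top
g=cv2.cvtColor(c['img'],cv2.COLOR_RGB2GRAY); m=(ok&(g>120)).astype(np.uint8)
n,l,st,ce=cv2.connectedComponentsWithStats(m)
for i in range(1,n):
  if st[i,4]>15:
    k=ray(c,*ce[i],.2595); d=k[:2]-f.x; print(st[i],k,np.degrees(np.arctan2(d[1],d[0])),np.hypot(*d))
# spindle visible? points above seat
q=P[(P[...,2]>.160)&(P[...,2]<.2)&(np.hypot(P[...,0]-.438,P[...,1]+.1425)<.013)]; print(len(q),q.mean(0) if len(q) else '', np.percentile(q,[2,98],axis=0) if len(q) else '')
E
```

```text
knob [ 0.43893253 -0.14183363]
knob [ 0.43833958 -0.14202211]
[305 279  10  18  91] [ 0.42590043 -0.15216199  0.2595    ] -140.81453424790485 0.016048349155094146
[314 298  16   2  18] [ 0.4284089  -0.14580235  0.2595    ] -159.16003920521243 0.010625847805178007
136 [ 0.43202578 -0.14559078  0.16800524] [[ 0.42884664 -0.14907952  0.16085243]
 [ 0.43731616 -0.13919705  0.1729953 ]]
```

Call:
move_arm(plan=[[-0.5,-0.0005,-0.0005,-0.02,0,0,0],[-0.5,0,0,-0.012,0,0,0],[-0.5,0,0,-0.004,0,0,0],[-0.5,0,0,-0.002,0,0,0],[-0.5,0,0,-0.002,0,0,0],[-0.5,0,0,0,0,0,0],[-0.5,0,0,0,0,0,0]])

```text
time_s: 9.52
tcp_pos: [0.4381, -0.1424, 0.1514]
eef_rot: [-180.0, 0.1, -157.9]
contact_force: [1.9, -0.9, -1.4]
gripper_width: 0.043
gripper_force: 25.0
```

Call:
move_arm(plan=[[-0.5,0,0,-0.001,0,0,0],[-0.5,0,0,-0.001,0,0,0],[-0.5,0,0,-0.001,0,0,0],[-0.5,0,0,-0.001,0,0,0],[-0.5,0,0,0,0,0,0]])

```text
time_s: 10.15
tcp_pos: [0.438, -0.1424, 0.1472]
eef_rot: [-180.0, 0.0, -157.9]
contact_force: [3.6, -2.5, -0.8]
gripper_width: 0.0433
gripper_force: 25.0
```

Call:
move_arm(plan=[[-0.5,0.0005,-0.0004,0,0,0,0],[-0.5,0,0,-0.0007,0,0,0],[-0.5,0,0,0,0,0,0]])

```text
time_s: 10.52
tcp_pos: [0.4381, -0.1427, 0.1463]
eef_rot: [180.0, -0.0, -157.9]
contact_force: [2.5, -1.2, 0.0]
gripper_width: 0.0429
gripper_force: 25.0
```

Call:
move_arm(plan=[[-0.5,0,0,-0.0007,0,0,0],[-0.5,0,0,0,0,0,0]])

```text
time_s: 10.78
tcp_pos: [0.4382, -0.1428, 0.1458]
eef_rot: [-180.0, 0.0, -157.9]
contact_force: [2.4, 0.2, 2.0]
gripper_width: 0.0433
gripper_force: 25.0
```

Call:
move_arm(plan=[[-0.5,0.0002,0,-0.0005,0,0,0],[-0.5,0,0,0,0,0,-1],[-0.5,0,0,0,0,0,-1]])

```text
time_s: 11.15
tcp_pos: [0.4379, -0.1427, 0.1449]
eef_rot: [180.0, -0.0, -160.0]
contact_force: [1.5, 0.2, 0.3]
gripper_width: 0.0435
gripper_force: 25.0
```

Call:
move_arm(plan=[[-0.5,0,0,-0.0007,0,0,0],[-0.5,0,0,0,0,0,0],[-0.5,0,0,0,0,0,0]])

```text
time_s: 11.52
tcp_pos: [0.4381, -0.1426, 0.1443]
eef_rot: [180.0, -0.0, -159.9]
contact_force: [1.9, 2.0, 0.9]
gripper_width: 0.0438
gripper_force: 25.0
```

Call:
move_arm(plan=[[-0.5,0,0,-0.0007,0,0,0],[-0.5,0,0,0,0,0,0],[-0.5,0,0,0,0,0,0]])

```text
time_s: 11.9
tcp_pos: [0.4383, -0.1427, 0.1438]
eef_rot: [180.0, 0.0, -159.9]
contact_force: [0.8, 3.3, 2.9]
gripper_width: 0.0436
gripper_force: 25.0
```

Call:
move_arm(plan=[[-0.5,0,0.0003,-0.0005,0,0,0],[-0.5,0,0,0,0,0,0]])

```text
time_s: 12.15
tcp_pos: [0.4383, -0.1426, 0.1434]
eef_rot: [-180.0, 0.0, -159.9]
contact_force: [0.8, 1.2, 4.6]
gripper_width: 0.0434
gripper_force: 25.0
```

Call:
move_arm(plan=[[-0.5,0,0,0,0,0,-2],[-0.5,0,0,0,0,0,-2],[-0.5,0,0,0,0,0,0]])

```text
time_s: 12.52
tcp_pos: [0.4382, -0.1426, 0.1431]
eef_rot: [-180.0, -0.0, -163.9]
contact_force: [2.1, -1.1, -0.7]
gripper_width: 0.0437
gripper_force: 25.0
```

Call:
move_arm(plan=[[-0.5,0,0,-0.0006,0,0,0],[-0.5,0,0,-0.0004,0,0,-1],[-0.5,0,0,0,0,0,0]])

```text
time_s: 12.9
tcp_pos: [0.4382, -0.1426, 0.1422]
eef_rot: [-180.0, -0.0, -164.9]
contact_force: [0.8, -1.1, -1.5]
gripper_width: 0.0433
gripper_force: 25.0
```

Call:
move_arm(plan=[[-0.5,0,0,-0.0006,0,0,-1],[-0.5,0,0,0,0,0,-1],[-0.5,0,0,0,0,0,0]])

```text
time_s: 13.28
tcp_pos: [0.4383, -0.1425, 0.1416]
eef_rot: [180.0, -0.0, -166.9]
contact_force: [1.8, -0.6, -0.8]
gripper_width: 0.043
gripper_force: 25.0
```

Call:
move_arm(plan=[[-0.5,0,0,-0.001,0,0,0],[-0.5,0,0,-0.001,0,0,0],[-0.5,0,0,-0.001,0,0,0],[-0.5,0,0,0,0,0,0]])

```text
time_s: 13.78
tcp_pos: [0.4383, -0.1425, 0.1386]
eef_rot: [180.0, -0.0, -166.9]
contact_force: [2.3, -0.9, -2.3]
gripper_width: 0.0431
gripper_force: 25.0
```

Call:
move_arm(plan=[[-0.5,0,0,-0.001,0,0,0],[-0.5,0,0,-0.001,0,0,0],[-0.5,0,0,-0.001,0,0,0],[-0.5,0,0,-0.001,0,0,0],[-0.5,0,0,0,0,0,0]])

```text
time_s: 14.4
tcp_pos: [0.4383, -0.1425, 0.1346]
eef_rot: [-180.0, -0.0, -166.9]
contact_force: [1.5, -1.6, -0.4]
gripper_width: 0.0433
gripper_force: 25.0
```

```bash
python3 - <<'E'
from h import *
c=cap('wrist'); P=pts(c); s=telemetry.get_state(); print(s['tcp_pos'],s['contact_force'],s['moment'])
reg=np.zeros(P.shape[:2],bool); reg[235:302,270:375]=1
d=np.hypot(P[...,0]-.438,P[...,1]+.1425)
q=P[reg&(d<.018)&(P[...,2]>.17)][:,2]; print('head top z',np.percentile(q,[10,50,90]),'seat',np.median(P[(P[...,2]>.14)&(P[...,2]<.17)&(d<.03)][:,2]))
a=cap('scene'); p=proj(a,[.438,-.142,.17]).astype(int)
A=cv2.resize(a['img'][p[1]-60:p[1]+50,p[0]-60:p[0]+60],None,fx=3,fy=3,interpolation=cv2.INTER_CUBIC)
B=cv2.resize(c['img'][180:290,240:400],None,fx=3,fy=3)
cv2.imwrite('pics/x5.png',np.hstack([A,B[:330,:430]])[...,::-1])
E
```

```text
[ 0.43832092 -0.14247483  0.13460622] [ 2.77278173 -1.57840328 -1.03200351] [-0.47702481 -0.94582691 -0.00644428]
head top z [0.20277369 0.20371701 0.20448749] seat 0.14896496096988449
```

View pics/x5.png

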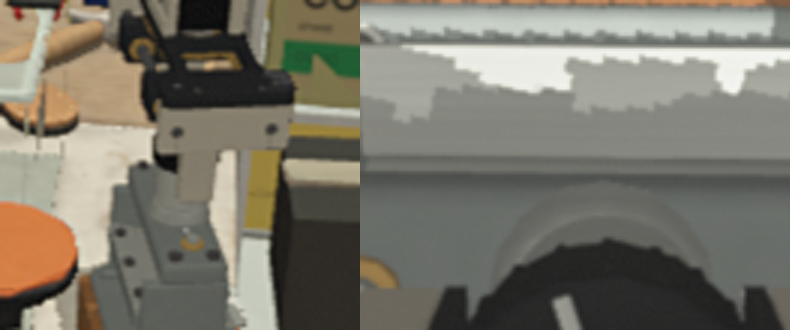

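Both views show the knob over the spindle just above the seat: head top at 0.2037 against 0.201 when home. It has dropped over the key, so I'll lower it the rest of the way.

Call:
move_arm(plan=[[-0.5,0,0,-0.001,0,0,0],[-0.5,0,0,-0.001,0,0,0],[-0.5,0,0,-0.0005,0,0,0],[-0.5,0,0,0,0,0,0]])

```text
time_s: 15.0
tcp_pos: [0.4386, -0.1425, 0.1324]
eef_rot: [-180.0, 0.0, -166.9]
contact_force: [1.4, -0.7, 2.1]
gripper_width: 0.0433
gripper_force: 25.0
```

Call:
move_arm(plan=[[-0.5,0,0,-0.0005,0,0,0],[-0.5,0,0,0,0,0,0]])

```text
time_s: 15.25
tcp_pos: [0.4387, -0.1425, 0.1324]
eef_rot: [-180.0, 0.0, -166.9]
contact_force: [0.2, 0.5, 7.6]
gripper_width: 0.0433
gripper_force: 25.0
```

The knob is seated (7.6 N up, z stopped). Now I'll turn it clockwise in the first grip.

Call:
move_arm(plan=[[-0.5,0,0,0.0003,0,0,0],[-0.5,0,0,0,0,0,-5],[-0.5,0,0,0,0,0,-5],[-0.5,0,0,0,0,0,-5],[-0.5,0,0,0,0,0,-5],[-0.5,0,0,0,0,0,-5],[-0.5,0,0,0,0,0,-5],[-0.5,0,0,0,0,0,-5],[-0.5,0,0,0,0,0,-5],[-0.5,0,0,0,0,0,-5],[-0.5,0,0,0,0,0,-5],[-0.5,0,0,0,0,0,0]], force=40)

```text
time_s: 16.75
tcp_pos: [0.4388, -0.1435, 0.1326]
eef_rot: [-179.9, 0.1, 143.1]
contact_force: [3.1, -5.8, 3.5]
gripper_width: 0.0429
gripper_force: 40.0
```

```bash
cat > mk.py <<'E'
from h import *
c=cap('wrist'); P=pts(c); s=telemetry.get_state(); print(s['tcp_pos'],s['eef_rot'],s['contact_force'],s['moment'],s['joints'][5])
X=np.array([.438,-.142]); d=np.hypot(*(P[...,:2]-X).transpose(2,0,1)); g=cv2.cvtColor(c['img'],cv2.COLOR_RGB2GRAY)
ok=(d<.024)&(P[...,2]>.19)&(P[...,2]<.225); print('top z',np.percentile(P[ok&(d<.016)][:,2],[20,50,80]))
n,l,st,ce=cv2.connectedComponentsWithStats((ok&(g>110)).astype(np.uint8))
for i in range(1,n):
  if st[i,4]>12:
    k=ray(c,*ce[i],.201)[:2]-X; print(st[i],ce[i],'angle',np.degrees(np.arctan2(k[1],k[0])),np.hypot(*k))
E
python3 mk.py
```

```text
[ 0.43878775 -0.1435788   0.13257042] [-1.79942288e+02  9.95617967e-02  1.43123383e+02] [ 2.19850546 -6.12611307  3.65439718] [-2.45200289 -0.92895114  0.07042076] -133.4850428246288
top z [0.20144696 0.2020338  0.20267234]
[304 279  11  18  95] [309.08421053 287.30526316] angle 164.1095316562106 0.014687577787187963
[312 298  17   2  29] [321.03448276 298.5862069 ] angle 146.79466080040186 0.008967215294225561
[297 334  50  15 564] [321.18617021 339.85815603] angle -40.029368607075796 0.009239281493711721
[353 347  14  14  14] [359.5 353.5] angle 7.808209699195775 0.021768469890559246
```

Call:
move_arm(plan=[[0.4,0,0,0,0,0,0],[0.4,0,0,0,0,0,0],[0.4,0,0,0,0,0,0],[0.4,0,0,0,0,0,0],[0.4,0,0,0,0,0,9],[0.4,0,0,0,0,0,9],[0.4,0,0,0,0,0,9],[0.4,0,0,0,0,0,9],[0.4,0,0,0,0,0,9],[0.4,0,0,0,0,0,9],[0.4,0,0,0,0,0,9],[0.4,0,0,0,0,0,0],[0.4,0,0,0,0,0,0]])

```text
time_s: 18.42
tcp_pos: [0.4383, -0.1424, 0.132]
eef_rot: [180.0, -0.0, -154.1]
contact_force: [-0.3, -0.0, 0.2]
gripper_width: 0.0616
gripper_force: 0.0
```

```bash
python3 mk.py
```

```text
[ 0.43827219 -0.14246155  0.13197215] [ 1.79996373e+02 -1.49388723e-03 -1.54053022e+02] [ 0.82562214 -0.35339294 -0.25549583] [ 0.01614935 -0.01153658 -0.06497943] -70.63576120670983
top z [0.20135671 0.20189332 0.20248136]
[341 290  13  10  64] [347.09375 295.3125 ] angle 165.77749698638348 0.0153784348678197
[291 334  52  17 627] [316.91547049 340.35406699] angle 11.975015533173444 0.008180284816550316
```

Call:
move_arm(plan=[[-0.5,0,0,0,0,0,0],[-0.5,0,0,0,0,0,0],[-0.5,0,0,0,0,0,0],[-0.5,0,0,0,0,0,0],[-0.5,0,0,0,0,0,-5],[-0.5,0,0,0,0,0,-5],[-0.5,0,0,0,0,0,-5],[-0.5,0,0,0,0,0,-5],[-0.5,0,0,0,0,0,-5],[-0.5,0,0,0,0,0,-5],[-0.5,0,0,0,0,0,-5],[-0.5,0,0,0,0,0,-5],[-0.5,0,0,0,0,0,-5],[-0.5,0,0,0,0,0,-5],[-0.5,0,0,0,0,0,-4],[-0.5,0,0,0,0,0,0]], force=40)

```text
time_s: 20.48
tcp_pos: [0.4389, -0.1425, 0.1323]
eef_rot: [180.0, 0.1, 152.1]
contact_force: [2.4, -1.4, 2.3]
gripper_width: 0.0434
gripper_force: 40.0
```

```bash
python3 mk.py
```

```text
[ 0.43890534 -0.14248538  0.13232002] [1.79974589e+02 5.79042692e-02 1.52204670e+02] [ 2.43541912 -1.91071228  2.26448357] [-0.56589439 -0.77442513  0.12480295] -124.38888743085134
top z [0.20150083 0.20204209 0.20263922]
[342 287  15  13  90] [349.6        293.67777778] angle 107.88833747480155 0.01623886212367504
[311 297  22   3  47] [321.80851064 298.34042553] angle 149.7168841742374 0.009649401553598225
[297 334  50  15 531] [321.56497175 339.54048964] angle -25.548914884496266 0.008457753639491779
```

Call:
move_arm(plan=[[-0.5,0,0,0,0,0,-2],[-0.5,0,0,0,0,0,-2],[-0.5,0,0,0,0,0,0]])

```text
time_s: 20.9
tcp_pos: [0.4389, -0.1424, 0.1323]
eef_rot: [180.0, 0.1, 148.1]
contact_force: [3.9, -0.7, 3.8]
gripper_width: 0.0433
gripper_force: 40.0
```

```bash
python3 mk.py
```

```text
[ 0.43887628 -0.14241665  0.1322846 ] [1.79967428e+02 5.06487338e-02 1.48128994e+02] [ 2.70326584 -0.75056365  3.51517568] [-0.29726316 -1.22809786  0.05489598] -128.46496591659738
top z [0.2014538  0.20201851 0.20262356]
[342 287  15  13  90] [349.6        293.67777778] angle 103.80426735010163 0.016343376002678017
[311 297  21   3  46] [321.58695652 298.32608696] angle 145.7208191465242 0.009725136832352616
[297 334  50  15 529] [321.55387524 339.57655955] angle -29.07174919553515 0.008403318677257642
```

Still turning freely, so I'll go on to the stop in small steps.

Call:
move_arm(plan=[[-0.5,0,0,0,0,0,-2],[-0.5,0,0,0,0,0,-2],[-0.5,0,0,0,0,0,0]])

```text
time_s: 21.32
tcp_pos: [0.4389, -0.1424, 0.1323]
eef_rot: [180.0, 0.0, 144.1]
contact_force: [4.3, 0.6, 5.2]
gripper_width: 0.0432
gripper_force: 40.0
```

```bash
python3 mk.py
```

```text
[ 0.43885143 -0.14242036  0.1322867 ] [1.79962223e+02 4.63666423e-02 1.44107676e+02] [ 5.13413975 -0.16673686  5.08889726] [ 0.02983377 -1.55641652  0.12495202] -132.4820015715369
top z [0.20148433 0.20201982 0.20260851]
[342 287  15  13  89] [349.60674157 293.6741573 ] angle 99.77818985600518 0.01641940305380826
[311 297  21   3  46] [321.58695652 298.32608696] angle 141.3998865671712 0.009778943400821864
[297 334  50  15 526] [321.63307985 339.5095057 ] angle -32.46503450257002 0.008322624576242882
```

Call:
move_arm(plan=[[-0.5,0,0,0,0,0,-1.5],[-0.5,0,0,0,0,0,-1.5],[-0.5,0,0,0,0,0,0]])

```text
time_s: 21.75
tcp_pos: [0.4389, -0.1424, 0.1323]
eef_rot: [180.0, 0.0, 141.1]
contact_force: [3.6, 1.0, 5.6]
gripper_width: 0.0432
gripper_force: 40.0
```

```bash
python3 mk.py
```

```text
[ 0.43886515 -0.14239829  0.13226751] [1.79958390e+02 4.43608976e-02 1.41115406e+02] [4.88205533 0.65847317 4.35832161] [ 0.02672583 -1.59506511  0.11839549] -135.47540728167132
top z [0.20147397 0.20204873 0.20263045]
[342 287  15  13  88] [349.52272727 293.75      ] angle 96.70493874549913 0.016419888377863692
[311 297  21   3  45] [321.64444444 298.31111111] angle 137.98818186056224 0.009801408101425888
[297 334  50  15 524] [321.57061069 339.49427481] angle -35.23478264257475 0.008305029685881447
```

Call:
move_arm(plan=[[-0.5,0,0,0,0,0,-1.5],[-0.5,0,0,0,0,0,-1.5],[-0.5,0,0,0,0,0,0]])

```text
time_s: 22.18
tcp_pos: [0.4388, -0.1425, 0.1323]
eef_rot: [180.0, 0.0, 138.1]
contact_force: [4.5, 0.2, 3.7]
gripper_width: 0.0431
gripper_force: 40.0
```

```bash
python3 mk.py
```

```text
[ 0.43883218 -0.14248326  0.13227682] [1.79966609e+02 4.44391225e-02 1.38126358e+02] [ 4.65742847 -1.00034868  4.82274043] [-0.1401238  -1.59204598  0.16807357] -138.4676387577956
top z [0.20148756 0.20201351 0.2026006 ]
[342 287  15  13  88] [349.48863636 293.77272727] angle 93.80827977597419 0.016387670909601828
[311 297  21   3  42] [321.45238095 298.4047619 ] angle 135.59588064116727 0.009761164038014948
[297 334  50  15 526] [321.57984791 339.52091255] angle -38.39785171705432 0.008310527027942162
```

Call:
move_arm(plan=[[-0.5,0,0,0,0,0,-1.5],[-0.5,0,0,0,0,0,0]])

```text
time_s: 22.48
tcp_pos: [0.4388, -0.1425, 0.1323]
eef_rot: [180.0, 0.0, 136.6]
contact_force: [3.4, 0.1, 4.1]
gripper_width: 0.0431
gripper_force: 40.0
```

```bash
python3 mk.py
```

```text
[ 0.43880665 -0.14251756  0.13227812] [1.79973004e+02 4.41980241e-02 1.36636179e+02] [ 3.92675376 -0.01616947  4.66607687] [-0.24748736 -1.53959442  0.27188324] -139.96231132807597
top z [0.20144366 0.20201996 0.20261885]
[342 287  15  13  85] [349.36470588 293.76470588] angle 92.56222551058491 0.01632810830105383
[311 297  21   3  41] [321.04878049 298.46341463] angle 135.28652061485528 0.009730809955865909
[297 334  50  15 524] [321.68129771 339.52480916] angle -39.89440555324193 0.008310692035636676
```

The moment has risen to 0.27 N m, which is the stop. I'll ease off, release, rise and check.

Call:
move_arm(plan=[[-0.5,0,0,0,0,0,2],[0.4,0,0,0,0,0,0],[0.4,0,0,0,0,0,0],[0.4,0,0,0,0,0,0],[0.4,0,0,0,0,0,0],[0.4,0,0,0.01,0,0,0],[0.4,0,0,0.05,0,0,0],[0.4,0,0,0.06,0,0,8],[0.4,0,0,0.02,0,0,8],[0.4,-0.02,0,0,0,0,8],[0.4,0,0,0,0,0,8],[0.4,0,0,0,0,0,0],[0.4,0,0,0,0,0,0]])

```text
time_s: 24.15
tcp_pos: [0.4184, -0.1425, 0.2723]
eef_rot: [180.0, 0.0, 170.4]
contact_force: [0.3, 0.2, 0.1]
gripper_width: 0.0611
gripper_force: 0.0
```

```bash
python3 - <<'E'
from h import *
c=cap('wrist'); P=pts(c); s=telemetry.get_state(); print(s['tcp_pos'],s['contact_force'])
X=np.array([.438,-.142]); d=np.hypot(*(P[...,:2]-X).transpose(2,0,1))
ok=(d<.03)&(P[...,2]>.19)&(P[...,2]<.215); print('topz',np.median(P[ok][:,2]),ok.sum())
p=proj(c,[*X,.201]); print(p); x0,y0=int(p[0])-80,max(int(p[1])-60,0); print(x0,y0); save(c,'w6.png',(x0,y0,x0+160,y0+120),5)
m=c['img'].astype(int); y=((m[...,0]-m[...,2]>45)).astype(np.uint8)
n,l,st,ce=cv2.connectedComponentsWithStats(y)
for i in range(1,n):
    if 60<st[i,4]<900: print(st[i],ce[i],ray(c,*ce[i],.157)[:2])
g=cv2.cvtColor(c['img'],cv2.COLOR_RGB2GRAY)
(cx,cy),rr=cv2.minEnclosingCircle(np.argwhere(ok)[:,::-1].astype(np.float32)); print('rim',cx,cy,rr,ray(c,cx,cy,.201)[:2])
n,l,st,ce=cv2.connectedComponentsWithStats((ok&(g>115)).astype(np.uint8))
for i in range(1,n):
  if st[i,4]>12: print(st[i],ce[i],ray(c,*ce[i],.201)[:2])
E
```

```text
[ 0.41837885 -0.14248324  0.27212368] [-0.22487288 -0.55073272 -0.10400285]
topz 0.20175000364409698 2349
[325.59141675 261.93075731]
245 201
[362 223  15  15 182] [368.86263736 229.91758242] [ 0.42839169 -0.10007139]
[601 229  36  31 858] [618.66317016 243.60606061] [0.47892388 0.12433059]
[275 257  15  15 171] [281.88888889 263.75438596] [ 0.44705089 -0.18420884]
[602 271  14  10  84] [608.72619048 275.30952381] [0.50883566 0.11643274]
[166 287  22  62 429] [172.66666667 314.004662  ] [ 0.47973417 -0.29822591]
[465 290  13  59 293] [472.66894198 322.41638225] [ 0.53653079 -0.01251874]
rim 324.9984436035156 259.88055419921875 27.898536682128906 [ 0.43622905 -0.14218919]
[312 250  27  27 579] [325.05181347 262.85146805] [ 0.43869082 -0.14255071]
[340 255   9   4  22] [344.  256.5] [ 0.43594211 -0.12680995]
```

View pics/w6.png

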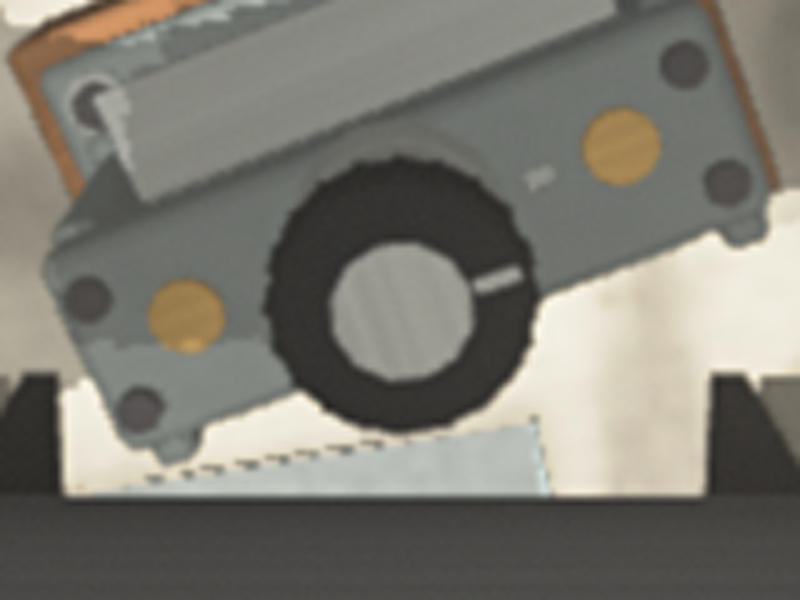

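The view shows the knob home with the gripper clear. Its centre is at crop (401,311) and its mark at (497,279), pointing at 100.1° against the splitter's left at 102.5°.

```bash
python3 -c "
from plant import workorder
print(workorder.close_job())"
```

```text
the job is handed in; nothing more can be done
None
```

The knob is back on the spindle and fully home. It is turned clockwise to the stop, its mark within about 0.04 rad of the splitter's left side, and released with the gripper clear; the job was handed in at about 24 s, with no verdict returned.

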